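# Clear the prep tray and bowl, then tip the carrots in

### The job

A spice jar and a salt shaker have been left standing in the mixing bowl and in the blue prep tray: first stand both upright on the rectangular cork mat. Then gather every carrot piece from the yellow chopping board onto the tray, and only when all are on it lift the tray by its white handle and tip it over the bowl so that they slide in (one that misses may be put in by hand). Finally set the empty tray back down level in the middle of its grey rubber mat, with the bowl upright and nothing knocked over.

Things in the scene. Friction and masses are not known exactly. Their poses are not given: they have to be found in the camera images.
- bowl: grey mixing bowl, 183 across the rim, 71 high, about 500 g, loose; its flat inner floor, about 74 across, is 2 above its underside and the wall slopes outward to the rim. Origin: centre of its underside, z up. It stands on a thin round dark wooden trivet (130 across, 4 thick) on the worktop
- tray: blue prep tray like a scoop, about 220 g (weighted toward the handle), loose: floor 180 (its x) by 130 (its y), 3 thick; 3 thick walls 22 high at both sides and the back (-x); the front (+x) is open, a lip over which pieces slide out when tipped more than about 36 degrees. White handle at the back. Origin: centre of its underside, z up, x points to the lip
- tray_grip (a point): point to hold on the tray's white handle, mid-thickness, 16 from its top. The handle is a slab 12 thick, 46 wide (tray's y), 66 long, leaning back from the lip by 25 degrees: its foot is at tray x -93, 12 above the underside, and it runs along (-sin 25, 0, cos 25) in the tray's frame. Grip firmly across the 12, fingers pointing down along it. Axes as the tray's
- tray_lip (a point): middle of the tray's open front edge, on the top of its floor (90 ahead of the tray's origin, 3 above its underside). Axes as the tray's
- rubber_mat: grey ribbed rubber mat, fixed, 250 (its x) by 180 (its y), 3 thick: the tray's home, the tray standing on it with about the same heading. Origin: centre of its underside
- cork_mat: rectangular cork mat, fixed, 110 (its x) by 200 (its y), 6 thick, behind the bowl: place for the jar and shaker. Origin: centre of its underside, z up
- chop_board: yellow chopping board, fixed, 200 (its x) by 280 (its y), 11 thick, on which the carrot pieces lie. Origin: centre of its underside
- spice_jar: upright glass spice jar, about 44 across and 105 high, dark cap on its top 20, about 110 g; at the start it stands either in the bowl or in the tray. Origin: centre of its underside, z to its cap
- salt_shaker: upright salt shaker, 44 across up to 74 high, then a narrower top of 34 across up to 90 high, about 100 g; at the start it stands in the tray or in the bowl, whichever the spice jar is not in. Origin: centre of its underside, z to its top
- carrot1: thick round orange carrot piece, 32 across, 26 high, 20 g, rigid, at the start standing on a flat end on the chopping board; may be absent (three to five are present). Origin: its centre, z along its axis
- carrot2: thick round orange carrot piece, 32 across, 26 high, 20 g, rigid, at the start standing on a flat end on the chopping board; may be absent (three to five are present). Origin: its centre, z along its axis
- carrot3: thick round orange carrot piece, 32 across, 26 high, 20 g, rigid, at the start standing on a flat end on the chopping board; may be absent (three to five are present). Origin: its centre, z along its axis
- carrot4: thick round orange carrot piece, 32 across, 26 high, 20 g, rigid, at the start standing on a flat end on the chopping board; may be absent (three to five are present). Origin: its centre, z along its axis
- carrot5: thick round orange carrot piece, 32 across, 26 high, 20 g, rigid, at the start standing on a flat end on the chopping board; may be absent (three to five are present). Origin: its centre, z along its axis
Things that resemble listed ones, but are neither listed nor needed, are in the scene too. Leave any pink or red look-alike of the carrot1 alone.

How it is judged (in metres and radians):
On the way, in this order (a step that is already met when the one before it is completed fails the run):
1. the spice jar and the salt shaker stand upright on the cork mat (x of spice_jar in the frame of cork_mat between -0.055 and 0.055 m and y of spice_jar in the frame of cork_mat between -0.1 and 0.1 m and z of spice_jar in the frame of cork_mat between 0 and 0.015 m and angle between each of spice_jar, salt_shaker's own z axis and vertical below 0.2 rad and linear speed of each of spice_jar, salt_shaker below 0.05 m/s and x of salt_shaker in the frame of cork_mat between -0.055 and 0.055 m and y of salt_shaker in the frame of cork_mat between -0.1 and 0.1 m and z of salt_shaker in the frame of cork_mat between 0 and 0.015 m), for 0.2 s.
2. all carrot pieces are on the tray, which is level (x of carrot1 in the frame of tray between -0.092 and 0.092 m and y of carrot1 in the frame of tray between -0.066 and 0.066 m and z of carrot1 in the frame of tray between 0.008 and 0.06 m and linear speed of each of carrot1, carrot2, carrot3, carrot4, carrot5 below 0.05 m/s and x of carrot2 in the frame of tray between -0.092 and 0.092 m and y of carrot2 in the frame of tray between -0.066 and 0.066 m and z of carrot2 in the frame of tray between 0.008 and 0.06 m and x of carrot3 in the frame of tray between -0.092 and 0.092 m and y of carrot3 in the frame of tray between -0.066 and 0.066 m and z of carrot3 in the frame of tray between 0.008 and 0.06 m and x of carrot4 in the frame of tray between -0.092 and 0.092 m and y of carrot4 in the frame of tray between -0.066 and 0.066 m and z of carrot4 in the frame of tray between 0.008 and 0.06 m and x of carrot5 in the frame of tray between -0.092 and 0.092 m and y of carrot5 in the frame of tray between -0.066 and 0.066 m and z of carrot5 in the frame of tray between 0.008 and 0.06 m and angle between tray's own z axis and vertical below 0.15 rad), for 0.2 s.
3. the tray, lifted, is tipped with its lip over the bowl (angle between tray's own z axis and vertical above 0.25 rad and height (world z) of tray_lip above 0.06 m and horizontal distance between tray_lip and bowl below 0.095 m).
4. all carrot pieces are in the bowl (horizontal distance between each of carrot1, carrot2, carrot3, carrot4, carrot5 and bowl below 0.085 m and z of carrot1 in the frame of bowl between 0.005 and 0.072 m and linear speed of each of carrot1, carrot2, carrot3, carrot4, carrot5 below 0.05 m/s and z of carrot2 in the frame of bowl between 0.005 and 0.072 m and z of carrot3 in the frame of bowl between 0.005 and 0.072 m and z of carrot4 in the frame of bowl between 0.005 and 0.072 m and z of carrot5 in the frame of bowl between 0.005 and 0.072 m), for 0.2 s.
At the end, for the whole second after the job is handed in: Every carrot piece lies in the bowl below its rim; the bowl is upright; the tray rests on its grey mat, level within 0.08 rad, within 50 mm of the mat's centre; jar and shaker stand on the cork mat, upright within 0.2 rad, centres on it; all at rest (all of step 1 and all of step 4 and horizontal distance between tray and rubber_mat below 0.05 m and angle between tray's own z axis and vertical below 0.08 rad and height (world z) of tray below 0.01 m and linear speed of tray below 0.03 m/s and angle between bowl's own z axis and vertical below 0.1 rad and height (world z) of bowl between -0.005 and 0.015 m); the robot touches nothing.
It fails at once if the spice jar is knocked over (angle between spice_jar's own z axis and vertical above 1 rad).
It fails at once if the salt shaker is knocked over (angle between salt_shaker's own z axis and vertical above 1 rad).
It fails at once if the bowl is overturned (angle between bowl's own z axis and vertical above 0.6 rad).
Of carrot1, carrot2, carrot3, carrot4, carrot5 only 3 to 5 are there at a start; the rules pass over those that are not, and their reading is None.
At some moment in a run one of carrot1, carrot2, carrot3, carrot4, carrot5 may be knocked a few centimetres aside while the robot is not near it.
It also fails if it takes over 210 s, if anything falls off the work surface, if the arm or the gripper's body presses on something with over 40 N, if the wrist force passes 120 N, or if a joint passes its speed limit or range.

### The arm

A 6-joint arm with a two-finger parallel gripper is mounted at the origin on a cart in front of the work surface, level with it; the furniture and walls round the work are solid. World frame = base frame: x ahead of the robot, y to its left, z up, the work surface at z = 0. Lengths are in mm, angles in degrees, forces in N, time in s.
With the tool pointing down it reaches from about 350 to 950 mm from the base axis. Payload 17.4 kg.
Tool frame: the origin (TCP) lies at the very end of the fingers, on their centre line; the grasp point (between the pads) lies 19 mm behind it; z points along the fingers, y is the line along which they close (so a half turn about z gives the same grasp; the last joint's range is limited). The gripper opens to 93 mm and grips with 3 to 60 N. Pads are 15 mm wide; open, the fingers measure 128 mm over their backs; the gripper's body (75 mm by 188 mm) begins 65 mm behind the grasp point.
Start: joints at [-79.114, 6.646, 82.598, -0, 90.757, -2.166], TCP at [152.428, -657.569, 182.746] pointing down, gripper open.
Joint ranges: [-162.19, 162.19], [-47.58, 125.68], [4.15, 143.07], [-65.23, 245.23], [0.69, 171.88], [-170.13, 170.13]. Speed limits (degrees/s): [108.29, 108.29, 127.2, 180, 180, 180].

### API

Orientations are given as [roll, pitch, yaw] about the fixed x, y, z axes, in that order (R = Rz(yaw) Ry(pitch) Rx(roll)).
In Python, from bench import r gives the robot as it stands.
- The arm moves only by the tool arm_command, never from a script. Its argument "series" is a list of rows, each a list of 7 numbers: the finger opening in cm, from 0 to 9.3, then the shift along the tool's x, y, z in cm, then the turn, a rotation vector about the tool's x, y, z in degrees. In form: [[gripper, x, y, z, wx, wy, wz], ...]. A call has 1 to 20 rows; each row shifts and turns the commanded pose from where the row before left it, along the tool's axes as they then stand; what a row does not reach is not made up. A row lasts 1/8 s, in which the tool goes at most 62.5 mm and 10.7 degrees, less where a joint would pass 70% of its speed; a pose out of reach is approached as far as the arm can. A call is refused whole if a number of a shift passes 6.25 or a number of a turn 10.7, either way. A call with a gripper value outside its range is refused whole. The fingers move at their own pace and stop on an object; "force" is the grip in N (left out, the last holds). Time passes only in rows, so rows that do not move let the fingers close. It gives the time, the measured TCP pose, the force, the opening and the grip force at its end, in the units of the state.
- r.get_state(): the state, without advancing time (a new reading comes with each control period).
- r.get_image(name): name is "side" or "top"; returns the picture (400x640x3 uint8, red, green, blue); there is no depth.
- r.camera_model(name): a dict with "K" (3x3 intrinsics, pixels), "dist" ([k1, k2, p1, p2, k3] as OpenCV has them; the pictures are not rectified), "pose" (4x4, takes a point from camera to world coordinates). Camera axes: x right, y down, z forward; pixel columns grow to the right and rows downward; lengths in mm; the calibration is good to about 2 mm. A picture is of the moment at which its call begins. camera_model takes no time and is no camera call.
- r.job_done(): hands the job in; it is judged then, once.
The state is a dict: "time_s": time; "joints": joint angles; "qvel": joint speeds; "joint_torque": joint torques, N m; "position": TCP position; "ee_rot": TCP orientation; "ft_force": force on the tool from outside, world axes, zero at the start; "ft_torque": the same for the moment, N m; "grip_width": opening from 0.0 (shut) to 1.0 (fully open); "grip_force": force on a finger pad.
Only numpy, scipy, OpenCV 4.12 (cv2) and the standard library are available. Lean on these libraries where they do the work, as an engineer would, in place of code of your own. Each camera call takes 0.05 s, during which the arm holds its last target. There are 200 camera calls.

## Working session

There is one attempt and no reset: what is moved stays moved. The work goes in short steps, Python scripts to look and compute and a tool call to move; the robot and the scene stay as the last step left them, time stands still between calls to the robot, and variables do not carry over. Pictures are saved under pics/ and viewed, at most 14 in all, crops included, and the job is handed in when it is done.

Besides the shell and the picture viewer there is one more tool, called after "Call:" as name([rows], argument=value, ...), one row to a line, values as JSON. arm_command: Moves the arm, as the interface text tells. Its arguments: {"type":"object","properties":{"series":{"type":"array"},"force":{"type":"number"}},"required":["series"]}

```bash
mkdir -p pics; cat > h.py <<'E'
import numpy as np, cv2
from scipy.spatial.transform import Rotation as R
from bench import r
def snap(n,f):
    im=r.get_image(n); cv2.imwrite('pics/'+f,im[:,:,::-1]); return im
def ray(n,uv):
    m=r.camera_model(n); K=np.array(m['K'],float); T=np.array(m['pose'],float)
    p=cv2.undistortPoints(np.array([[uv]],float),K,np.array(m['dist'],float))[0,0]
    return T[:3,3], T[:3,:3]@np.array([p[0],p[1],1])
def onz(n,uv,z):
    o,d=ray(n,uv); return o+d*(z-o[2])/d[2]
def proj(n,P):
    m=r.camera_model(n); T=np.linalg.inv(np.array(m['pose'],float))
    return cv2.projectPoints(np.array(P,float).reshape(-1,1,3),cv2.Rodrigues(T[:3,:3])[0],T[:3,3],np.array(m['K'],float),np.array(m['dist'],float))[0].reshape(-1,2)
E
python3 - <<'E'
from h import *
for n in('top','side'):
    snap(n,n+'0.png'); print(np.round(r.camera_model(n)['pose'],2).tolist(),r.camera_model(n)['K'])
print(r.get_state())
E
```

```text
[[0.02, -1.0, 0.08, 454.6], [-1.0, -0.02, -0.01, 10.04], [0.01, -0.08, -1.0, 1267.43], [0.0, 0.0, 0.0, 1.0]] [[416.87624607   0.         317.29870538]
 [  0.         416.87624607 204.57202214]
 [  0.           0.           1.        ]]
[[-0.99, -0.08, 0.1, 444.91], [-0.13, 0.56, -0.82, 847.69], [0.0, -0.82, -0.57, 663.44], [0.0, 0.0, 0.0, 1.0]] [[362.10352264   0.         318.11386446]
 [  0.         362.10352264 201.31136651]
 [  0.           0.           1.        ]]
{'time_s': 0.1, 'joints': array([-7.91134373e+01,  6.67169288e+00,  8.26301751e+01, -1.32595304e-04,
        9.07560388e+01, -2.16411185e+00]), 'qvel': array([ 0.00549037, -0.05097288, -0.0988104 , -0.03401746,  0.00041889,
        0.01625865]), 'joint_torque': array([ 3.74294628e-03, -7.22895312e+01, -6.23866653e+01,  7.82872341e-02,
        2.28195690e-02, -6.65614652e-05]), 'position': array([ 152.39431585, -657.36038463,  182.09418848]), 'ee_rot': array([-1.79942130e+02, -2.05417886e-03,  1.30506718e+01]), 'ft_force': array([-0.96601874, -0.44810874, -0.33472321]), 'ft_torque': array([ 0.00627754, -0.03082508,  0.03926504]), 'grip_force': 0.0, 'grip_width': 1.0000200819156146}
```

View pics/top0.png

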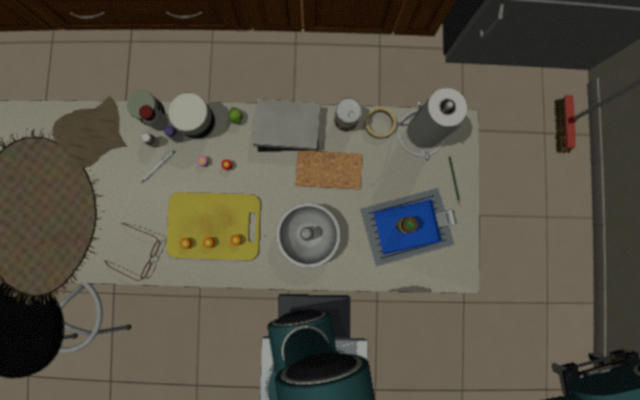

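View pics/side0.png

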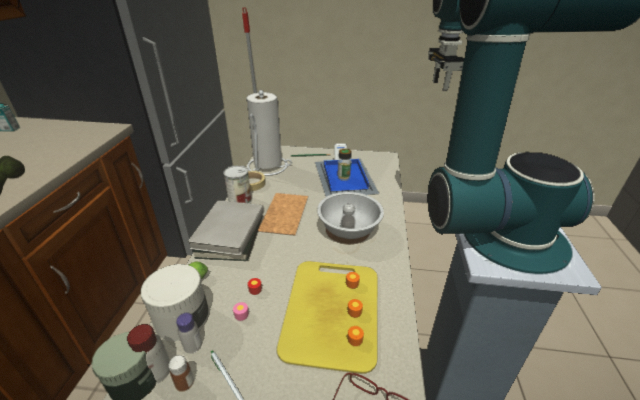

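The scene has the shaker in the bowl (top 308,233) and the jar in the tray (top 408,225). Things that could be taken for the targets:
- **Carrots:** orange pieces on the board at top (185,242), (209,242) and (237,240). The look-alikes are pink (203,160) and red (227,165), both off the board.
- **Jar and shaker:** look-alike bottles stand at top (147,138) and (169,130), and a can at (348,113). I won't use any of these.

I choose the three orange pieces on the board, plus the jar and shaker inside the tray and bowl.

```bash
cat >> h.py <<'E'
def mask(im,lo,hi,roi=None):
    m=cv2.inRange(cv2.cvtColor(im,cv2.COLOR_RGB2HSV),np.array(lo),np.array(hi))
    if roi:
        k=np.zeros_like(m);k[roi[1]:roi[3],roi[0]:roi[2]]=255;m&=k
    return m
def blobs(m,amin=20):
    n,l,s,c=cv2.connectedComponentsWithStats(m)
    return [(int(s[i,4]),c[i],s[i,:4]) for i in range(1,n) if s[i,4]>=amin]
def rect(m):
    c=max(cv2.findContours(m,cv2.RETR_EXTERNAL,cv2.CHAIN_APPROX_NONE)[0],key=cv2.contourArea)
    return cv2.boxPoints(cv2.minAreaRect(c))
E
python3 - <<'E'
from h import *
t=cv2.imread('pics/top0.png')[:,:,::-1].copy(); s=cv2.imread('pics/side0.png')[:,:,::-1].copy()
hs=cv2.cvtColor(t,cv2.COLOR_RGB2HSV)
for p in [(185,242),(203,160),(227,165),(200,210),(310,170),(390,235),(378,245),(452,217),(282,235)]: print(p,hs[p[1],p[0]])
for a,c,b in blobs(mask(t,(6,150,120),(19,255,255),(160,180,270,265)),30): print('car',a,c,b,onz('top',c,26)[:2])
for a,c,b in blobs(mask(s,(3,150,120),(19,255,255),(280,260,390,370)),30): print('carS',a,c,b,onz('side',c,26)[:2])
for nm,lo,hi,roi,z in [('cork',(5,80,60),(20,255,255),(285,145,375,195),6),('blue',(100,150,50),(125,255,255),(350,170,470,270),10),('yel',(20,120,80),(35,255,255),(150,180,270,270),11)]:
    b=rect(mask(t,lo,hi,roi)); P=np.array([onz('top',q,z)[:2] for q in b]); print(nm,P.round(0).tolist(),P.mean(0).round(1))
A=cv2.resize(t[175:275,160:470],None,fx=2.5,fy=2.5,interpolation=2)
B=cv2.resize(s[140:240,310:390],None,fx=3,fy=3,interpolation=2); C=np.zeros((300,A.shape[1],3),np.uint8);C[:,:240]=B
D=cv2.resize(s[260:360,275:395],None,fx=3,fy=3,interpolation=2);C[:,300:660]=D
cv2.imwrite('pics/c1.png',np.vstack([A,C])[:,:,::-1])
E
```

```text
(185, 242) [ 27 161 149]
(203, 160) [ 21 122 151]
(227, 165) [ 19 185 146]
(200, 210) [ 27 160 140]
(310, 170) [ 15 130 137]
(390, 235) [109 219 122]
(378, 245) [90 18 71]
(452, 217) [ 40  11 136]
(282, 235) [15  9 58]
car 66 [234.77272727 239.87878788] [230 235  11  11] [440.10721183 243.03537172]
car 62 [207.5        242.20967742] [203 237  10  11] [431.04288565 324.24776911]
car 62 [184.41935484 242.93548387] [180 238  10  11] [426.9934583  393.47597661]
carS 173 [352.21965318 279.9132948 ] [346 272  14  17] [440.26282601 242.68961804]
carS 207 [354.60386473 308.06280193] [348 299  15  19] [430.97160034 323.91473786]
carS 233 [355.14592275 335.77253219] [348 326  16  20] [426.79181171 392.5532521 ]
cork [[610.0, 70.0], [722.0, 66.0], [715.0, -134.0], [603.0, -129.0]] [662.7 -31.8]
blue [[536.0, -169.0], [582.0, -348.0], [450.0, -379.0], [406.0, -201.0]] [ 493.4 -274.4]
yel [[383.0, 451.0], [581.0, 455.0], [579.0, 175.0], [382.0, 175.0]] [481.3 313.9]
```

View pics/c1.png

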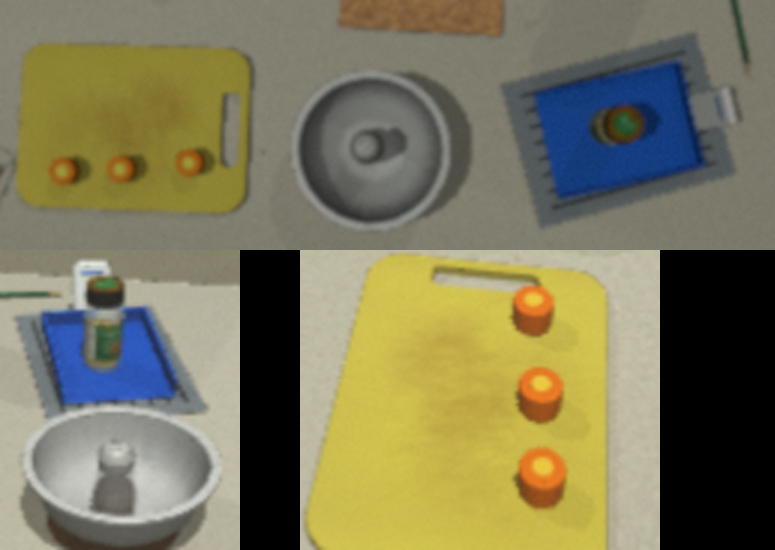

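The crop confirms the choice: three orange carrots on the board, the shaker in the bowl (top ≈307,233) and the jar in the tray (top ≈410,224). The handle is at ≈(451,217). Next I'll get their positions.

```bash
python3 - <<'E'
from h import *
t=cv2.imread('pics/top0.png')[:,:,::-1].copy(); s=cv2.imread('pics/side0.png')[:,:,::-1].copy()
def cr(x,y): return (x/2.5+160-.3,y/2.5+175-.3)
def sd(x,y): return (x/3+310-.3,(y-250)/3+140-.3)
def tri(a,b):
    o1,d1=ray('top',a);o2,d2=ray('side',b)
    k=np.linalg.lstsq(np.c_[d1,-d2],o2-o1,rcond=None)[0];p=o1+d1*k[0];q=o2+d2*k[1];return ((p+q)/2).round(1),np.linalg.norm(p-q).round(1)
print('jar',onz('top',cr(626,124),108),onz('side',sd(105,287),111),tri(cr(626,124),sd(105,287)))
print('shk',onz('top',cr(367,146),92),onz('side',sd(117,445),94),tri(cr(367,146),sd(117,445)))
print('bowl',onz('top',cr(373,149.5),75),onz('side',sd(122,467),75))
P=np.array([onz('top',cr(*q),3)[:2] for q in [(502,85),(692,35),(735,172),(545,226)]]);print('mat',P.round(),P.mean(0))
# lip corners and back corners at wall top/bottom
for q,z in [((534,96),25),((557,196),25),((683,63),25),((704,163),25),((728,105),70),((721,88),72),((737,123),72)]: print(q,onz('top',cr(*q),z)[:2].round())
E
```

```text
jar [ 495.97931242 -259.65785527  108.        ] [ 495.54481954 -249.22998604  111.        ] (array([ 496.1, -260.3,  105.4]), np.float64(0.0))
shk [464.93938341  29.35859086  92.        ] [464.47422714  32.19037913  94.        ] (array([464.7,  29.4,  92. ]), np.float64(0.4))
bowl [461.26621441  22.68992896  75.        ] [458.49762171  39.47469337  75.        ]
mat [[ 544. -132.]
 [ 611. -365.]
 [ 444. -419.]
 [ 374. -187.]] [ 493.26870708 -275.71029966]
(534, 96) [ 530. -168.]
(557, 196) [ 411. -197.]
(683, 63) [ 574. -348.]
(704, 163) [ 454. -374.]
(728, 105) [ 522. -388.]
(721, 88) [ 542. -379.]
(737, 123) [ 501. -398.]
```

Call:
arm_command([
  [9.3,0,0,0,0,0,6.5],
  [9.3,0,0,0,0,0,6.5],
  [9.3,4,-4,0,0,0,0],
  [9.3,5.5,-6,0,0,0,0],
  [9.3,5.5,-6,0,0,0,0],
  [9.3,5.5,-6,0,0,0,0],
  [9.3,5.5,-6,0,0,0,0],
  [9.3,4,-5,0,0,0,0],
  [9.3,3,-4,0,0,0,0],
  [9.3,0,0,0,0,0,0],
  [9.3,0,0,0,0,0,0],
], force=15)

```text
time_s: 1.48
position: [429.9, -344.4, 182.6]
ee_rot: [180.0, 0.0, 0.1]
ft_force: [-0.8, 0.2, -0.0]
grip_width: 1.004
grip_force: 0.0
```

Call:
arm_command([
  [9.3,2.2,-2.8,0,0,0,0],
  [9.3,2.2,-2.8,0,0,0,0],
  [9.3,2.2,-2.8,0,0,0,0],
  [9.3,0,0,4,0,0,0],
  [9.3,0,0,4,0,0,0],
  [9.3,0,0,2.6,0,0,0],
  [9.3,0,0,2,0,0,0],
  [9.3,0,0,0,0,0,0],
  [6,0,0,0,0,0,0],
  [4,0,0,0,0,0,0],
  [4,0,0,0,0,0,0],
  [3.5,0,0,0,0,0,0],
  [3.5,0,0,0,0,0,0],
  [3.5,0,0,0,0,0,0],
])

```text
time_s: 3.22
position: [496.1, -260.1, 56.8]
ee_rot: [-180.0, 0.0, 0.1]
ft_force: [0.0, 1.1, 1.0]
grip_width: 0.471
grip_force: 14.9
```

Call:
arm_command([
  [3.5,0,0,-2,0,0,0],
  [3.5,0,0,-3,0,0,0],
  [3.5,0,0,-3,0,0,0],
  [3.5,2.5,-2.5,0,0,0,0],
  [3.5,3,-3,0,0,0,0],
  [3.5,3,-3,0,0,0,0],
  [3.5,3,-3,0,0,0,0],
  [3.5,3,-3,0,0,0,0],
  [3.2,2.2,-3,0,0,0,0],
  [3.5,0,0,0,0,0,0],
  [3.5,0,0,3,0,0,0],
  [3.5,0,0,3,0,0,0],
  [3.5,0,0,1,0,0,0],
  [3.5,0,0,0.6,0,0,0],
  [3.5,0,0,0.3,0,0,0],
  [3.5,0,0,0,0,0,0],
  [3.5,0,0,0,0,0,0],
])

```text
time_s: 5.35
position: [663.1, -85.1, 58.4]
ee_rot: [180.0, -0.0, 0.1]
ft_force: [-0.5, -0.3, -0.9]
grip_width: 0.474
grip_force: 14.9
```

```bash
python3 - <<'E'
from h import *
s=snap('side','s1.png');cv2.imwrite('pics/s1c.png',cv2.resize(s[100:300,180:420],None,fx=2.5,fy=2.5)[:,:,::-1])
print(r.get_state()['ft_force'])
E
```

```text
[ 0.12728808 -0.40734971 -1.66954958]
```

View pics/s1c.png

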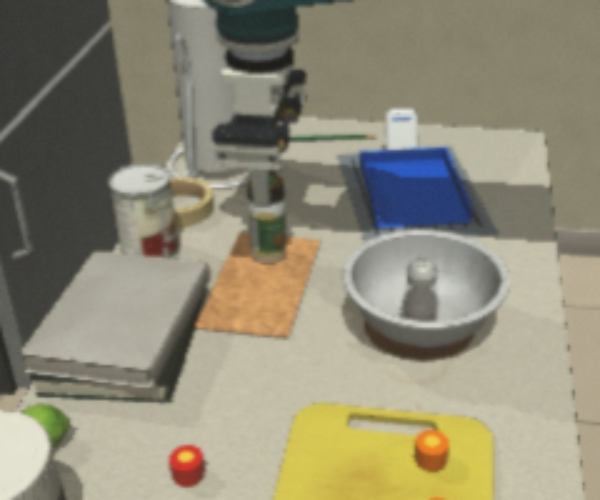

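The jar hangs upright just above the rear end of the cork mat (crop 268,250), so I'll lower it the last bit.

Call:
arm_command([
  [3.5,0,0,0.1,0,0,0],
  [3.5,0,0,0.1,0,0,0],
  [3.5,0,0,0,0,0,0],
  [3.5,0,0,0,0,0,0],
])

```text
time_s: 5.9
position: [663.4, -85.0, 56.7]
ee_rot: [180.0, -0.1, 0.1]
ft_force: [-0.7, 1.5, 6.6]
grip_width: 0.476
grip_force: 15.0
```

Call:
arm_command([
  [5,0,0,0,0,0,0],
  [7,0,0,0,0,0,0],
  [7,0,0,0,0,0,0],
  [7,0,0,-3,0,0,0],
  [7,0,0,-5,0,0,0],
  [7,0,0,-4,0,0,0],
  [7,-5,-2.85,0,0,0,0],
  [7,-5,-2.85,0,0,0,0],
  [7,-5,-2.85,0,0,0,0],
  [7,-4.8,-2.85,0,0,0,0],
  [7,0,0,0,0,0,0],
  [6.5,0,0,0,0,0,0],
  [6.5,0,0,4,0,0,0],
])

```text
time_s: 7.52
position: [466.9, 28.3, 137.5]
ee_rot: [180.0, -0.2, 0.0]
ft_force: [-0.4, -0.2, -0.6]
grip_width: 0.7
grip_force: 0.0
```

```bash
python3 - <<'E'
from h import *
s=snap('side','s2.png')
cv2.imwrite('pics/s2c.png',cv2.resize(s[100:300,180:420],None,fx=2.5,fy=2.5)[:,:,::-1])
E
```

```text
(no output)
```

View pics/s2c.png

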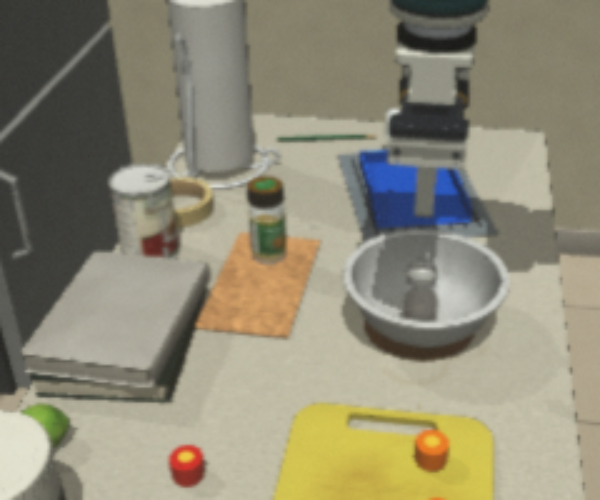

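The jar stands upright on the cork (crop 268,225). The fingers are above the shaker (crop 422,270), so I'll descend.

Call:
arm_command([
  [6.5,0,0,3,0,0,0],
  [6.5,0,0,3,0,0,0],
  [6.5,0,0,2,0,0,0],
  [6.5,0,0,1,0,0,0],
  [6.5,0,0,0,0,0,0],
  [5,0,0,0,0,0,0],
  [4,0,0,0,0,0,0],
  [3.5,0,0,0,0,0,0],
  [3.5,0,0,0,0,0,0],
  [3.5,0,0,0,0,0,0],
])

```text
time_s: 8.82
position: [464.8, 28.8, 45.8]
ee_rot: [-180.0, -0.0, 0.1]
ft_force: [1.0, 0.3, 0.7]
grip_width: 0.373
grip_force: 0.1
```

```bash
python3 - <<'E'
from h import *
s=snap('side','s3.png');t=snap('top','t3.png')
cv2.imwrite('pics/s3c.png',np.hstack([cv2.resize(s[160:260,300:400],None,fx=4,fy=4),cv2.resize(t[180:280,260:360],None,fx=4,fy=4)])[:,:,::-1])
E
```

```text
(no output)
```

View pics/s3c.png

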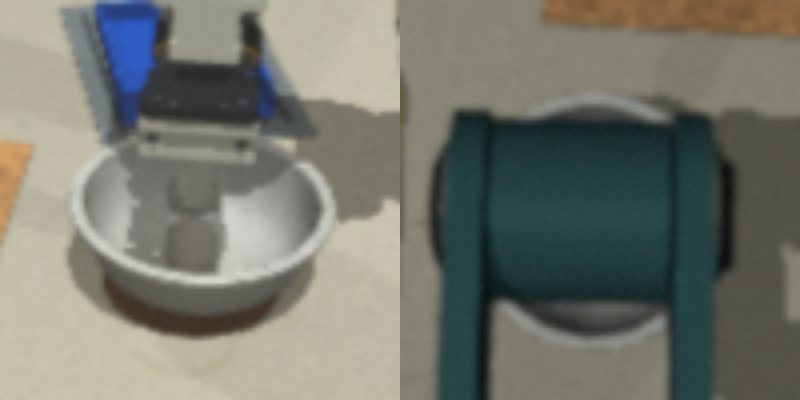

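The picture is ambiguous: the near finger, at crop (195,190), hides the shaker's top, and its body shows below at (195,240). I'll close a little further as a test.

Call:
arm_command([
  [3.2,0,0,0,0,0,0],
  [3,0,0,0,0,0,0],
  [3,0,0,0,0,0,0],
], force=8)

```text
time_s: 9.3
position: [464.8, 28.8, 45.8]
ee_rot: [180.0, -0.0, 0.1]
ft_force: [0.2, -0.1, 0.9]
grip_width: 0.351
grip_force: 8.0
```

```bash
python3 - <<'E'
from h import *
P=[(465,29,z) for z in (6,46,65,80,96)]
for n in('side','top'): print(n,proj(n,P).round(1).tolist())
t=cv2.imread('pics/top0.png');s=cv2.imread('pics/side0.png')
cv2.imwrite('pics/b.png',np.hstack([cv2.resize(s[185:245,310:390],None,fx=5,fy=5,interpolation=2),cv2.resize(t[200:260,270:350],None,fx=5,fy=5,interpolation=2)]))
E
```

```text
side [[347.0, 229.0], [347.7, 218.0], [348.1, 212.5], [348.3, 208.2], [348.6, 203.4]]
top [[307.1, 233.3], [306.9, 233.2], [306.8, 233.2], [306.7, 233.1], [306.6, 233.1]]
```

View pics/b.png

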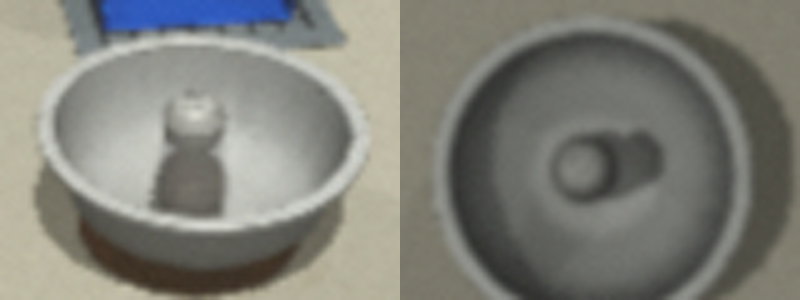

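```bash
python3 - <<'E'
from h import *
for y in (46,63): print(y,proj('side',[(465,y,z) for z in (46,65,80,130)]).round(1).tolist())
print('shoulder near/far',proj('side',[(465,51,80),(465,46,80),(465,46,96),(465,12,96),(465,51,6)]).round(1).tolist())
E
```

```text
46 [[347.3, 221.6], [347.7, 216.2], [347.9, 211.8], [348.9, 196.5]]
63 [[346.9, 225.4], [347.3, 219.9], [347.6, 215.5], [348.5, 200.1]]
shoulder near/far [[347.8, 212.8], [347.9, 211.8], [348.2, 207.0], [349.0, 200.0], [346.5, 233.9]]
```

Call:
arm_command([
  [3,0,0,0,0,0,0],
  [3,0,0,-1,0,0,0],
  [3,0,0,-2,0,0,0],
  [3,0,0,0,0,0,0],
  [3,0,0,0,0,0,0],
], force=12)

```text
time_s: 9.93
position: [464.8, 28.8, 75.9]
ee_rot: [-180.0, -0.0, 0.0]
ft_force: [0.6, -0.9, -0.9]
grip_width: 0.351
grip_force: 12.0
```

```bash
python3 - <<'E'
from h import *
s=snap('side','s4.png')
a=cv2.imread('pics/s3.png')
cv2.imwrite('pics/s4c.png',np.hstack([cv2.resize(a[150:250,310:390],None,fx=5,fy=5,interpolation=2),cv2.resize(s[150:250,310:390,::-1],None,fx=5,fy=5,interpolation=2)]))
E
```

```text
(no output)
```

View pics/s4c.png

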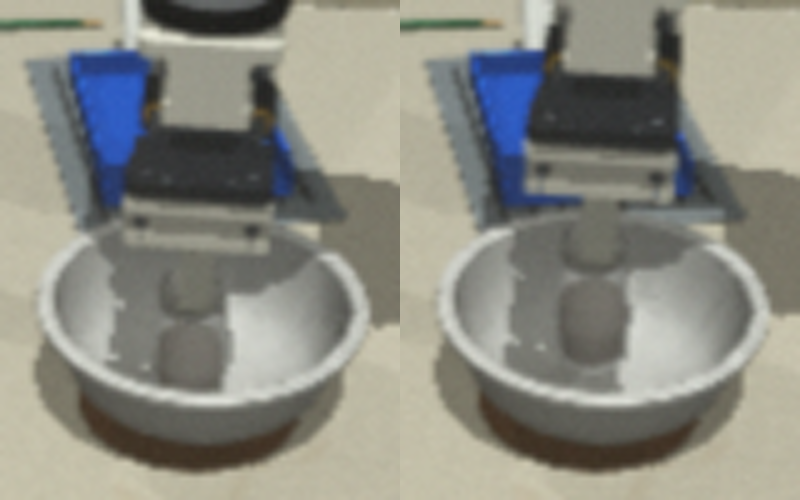

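The shaker has lifted cleanly, held by its narrower top (right crop: fingers end at (590,265), body below at (595,325)). I'll carry it over.

Call:
arm_command([
  [3,0,0,-3,0,0,0],
  [3,0,0,-3.5,0,0,0],
  [3,2,0,0,0,0,0],
  [3,3,0.1,0,0,0,0],
  [3,3,0.1,0,0,0,0],
  [3,3,0.1,0,0,0,0],
  [3,3,0.1,0,0,0,0],
  [3,3,0,0,0,0,0],
  [3,2.8,0,0,0,0,0],
  [3,0,0,0,0,0,0],
  [3,0,0,3,0,0,0],
  [3,0,0,3,0,0,0],
  [3,0,0,2,0,0,0],
  [3,0,0,0.5,0,0,0],
  [3,0,0,0.5,0,0,0],
  [3,0,0,0.3,0,0,0],
  [3,0,0,0,0,0,0],
  [3,0,0,0,0,0,0],
])

```text
time_s: 12.22
position: [663.0, 25.0, 48.2]
ee_rot: [-180.0, -0.0, 0.1]
ft_force: [-0.3, -0.0, -0.6]
grip_width: 0.348
grip_force: 12.0
```

Call:
arm_command([
  [3,0,0,0.1,0,0,0],
  [3,0,0,0.1,0,0,0],
  [3,0,0,0,0,0,0],
  [3,0,0,0,0,0,0],
])

```text
time_s: 12.72
position: [662.9, 25.0, 45.9]
ee_rot: [-180.0, -0.0, 0.1]
ft_force: [0.8, 0.8, 0.8]
grip_width: 0.349
grip_force: 12.0
```

Call:
arm_command([
  [3,0,0,0.1,0,0,0],
  [3,0,0,0,0,0,0],
  [3,0,0,0,0,0,0],
])

```text
time_s: 13.1
position: [663.3, 25.1, 45.6]
ee_rot: [-180.0, -0.1, 0.1]
ft_force: [1.7, 0.8, 6.3]
grip_width: 0.348
grip_force: 12.0
```

Call:
arm_command([
  [4,0,0,0,0,0,0],
  [5.5,0,0,0,0,0,0],
  [5.5,0,0,0,0,0,0],
  [5.5,0,0,-3,0,0,0],
  [5.5,0,0,-4,0,0,0],
  [5.5,0,0,-4,0,0,0],
  [5.5,-4,-4,0,0,0,0],
  [5.5,-4,-4,0,0,0,0],
  [5.5,-4,-4,0,0,0,0],
  [5.5,-4,-4,0,0,0,0],
  [5.5,-4,-4,0,0,0,0],
  [5.5,-2.3,-1.8,0,0,0,0],
  [5.5,0,0,0,0,0,0],
  [5.5,0,0,0,0,0,0],
])

```text
time_s: 14.85
position: [439.9, 242.5, 154.8]
ee_rot: [180.0, -0.0, 0.1]
ft_force: [-0.1, -0.6, -0.1]
grip_width: 0.59
grip_force: 0.0
```

```bash
cat >> h.py <<'E'
def carrots(n,im,roi,z=26):
    return [onz(n,c,z)[:2].round(1).tolist()+[a] for a,c,b in blobs(mask(im,(3,150,100),(19,255,255),roi),40)]
E
python3 - <<'E'
from h import *
s=snap('side','s5.png');t=snap('top','t5.png')
print(carrots('side',s,(280,260,390,370)),carrots('top',t,(160,180,270,265)))
cv2.imwrite('pics/c5.png',np.vstack([cv2.resize(s[120:380,170:420],(577,300*2-300)),cv2.resize(t[100:280,160:470],(577,300))])[:,:,::-1])
E
```

```text
[[440.3, 242.5, 173], [431.1, 323.8, 207], [427.0, 392.6, 235]] []
```

View pics/c5.png

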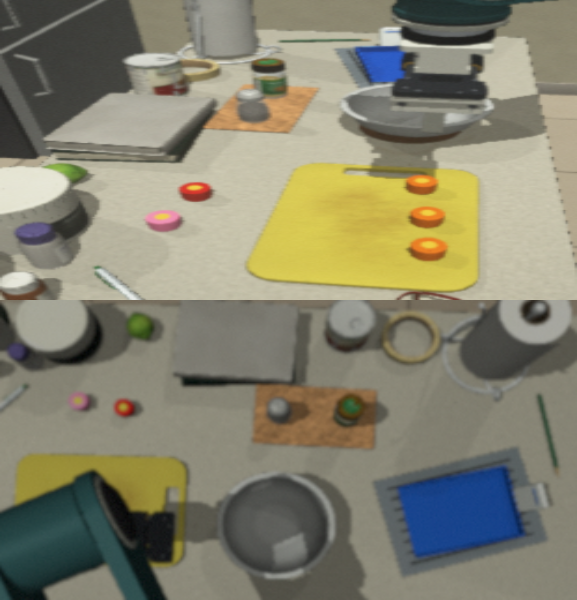

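Both stand upright on the cork: shaker at lower crop (278,408), jar at (349,408). The carrots haven't moved. I'll pick carrot A and refine the tray, mat and bowl poses.

Call:
arm_command([
  [5.5,0,0,5,0,0,0],
  [5.5,0,0,5,0,0,0],
  [5.5,0,0,2.5,0,0,0],
  [5.5,0,0,1.3,0,0,0],
  [5.5,0,0,0,0,0,0],
  [4,0,0,0,0,0,0],
  [2.5,0,0,0,0,0,0],
  [2.5,0,0,0,0,0,0],
  [2.5,0,0,0,0,0,0],
  [2.5,0,0,-3,0,0,0],
  [2.5,0,0,-5,0,0,0],
  [2.5,0,0,-6,0,0,0],
], force=12)

```text
time_s: 16.45
position: [439.0, 242.5, 157.7]
ee_rot: [180.0, 0.1, 0.1]
ft_force: [0.7, 1.0, 0.4]
grip_width: 0.269
grip_force: 0.0
```

```bash
python3 - <<'E'
from h import *
t=cv2.imread('pics/top0.png')[:,:,::-1].copy()
t5=cv2.imread('pics/t5.png')[:,:,::-1].copy()
m=mask(t5,(100,130,40),(125,255,255),(350,170,470,270))
b=rect(m)
for z in (6,27): 
    P=np.array([onz('top',q,z)[:2] for q in b]); print('tray z',z,P.round(0).tolist(),P.mean(0).round(1))
hs=cv2.cvtColor(t5,cv2.COLOR_RGB2HSV)
g=mask(t5,(80,15,40),(125,130,160),(355,180,460,272))|m
g=cv2.morphologyEx(g,cv2.MORPH_OPEN,np.ones((3,3)));b=rect(g)
P=np.array([onz('top',q,3)[:2] for q in b]);print('mat',P.round().tolist(),P.mean(0).round(1))
# handle: bright low-sat right of tray
h=mask(t5,(0,0,125),(180,40,255),(438,200,462,230))
for a,c,bb in blobs(h,8): print('handle',a,c.round(1),bb,onz('top',c,70)[:2].round(1))
# bowl rim circle
gr=cv2.GaussianBlur(cv2.cvtColor(t5[195:275,265:355],cv2.COLOR_RGB2GRAY),(3,3),0)
rim=(gr>125).astype(np.uint8)
x=cv2.HoughCircles(cv2.resize(gr,None,fx=4,fy=4,interpolation=2),cv2.HOUGH_GRADIENT,1,200,param1=80,param2=20,minRadius=105,maxRadius=145)
print(x); c=x[0,0]; uv=(c[0]/4+265-.4,c[1]/4+195-.4); print('bowl',uv,onz('top',uv,75)[:2])
print(r.get_state()['grip_width']*93,r.get_state()['grip_force'])
E
```

```text
tray z 6 [[536.0, -168.0], [582.0, -350.0], [450.0, -381.0], [405.0, -200.0]] [ 493.1 -274.7]
tray z 27 [[535.0, -165.0], [580.0, -344.0], [450.0, -375.0], [406.0, -197.0]] [ 492.4 -270. ]
mat [[542.0, -133.0], [613.0, -368.0], [444.0, -416.0], [376.0, -182.0]] [ 493.7 -274.8]
handle 356 [453.8 213.1] [443 200  19  30] [ 532.6 -396.7]
[[[167.5 159.5 114.8]]]
bowl (np.float32(306.475), np.float32(234.475)) [461.171057    29.60929283]
25.024010976357616 0.0
```

The gripper closed to 25 mm with no force, so it missed carrot A. With the shaker also held higher than planned, this suggests the real fingertip is above the reported height. I'll check the tip in the image.

```bash
python3 - <<'E'
from h import *
s=snap('side','s6.png')
p=r.get_state()['position'];print(p,proj('side',[p,p+[0,0,30],p+[0,25,0]]).round(1).tolist(),carrots('side',s,(280,260,390,370)))
cv2.imwrite('pics/s6c.png',cv2.resize(s[170:320,290:410],None,fx=4,fy=4,interpolation=2)[:,:,::-1])
E
```

```text
[441.27661204 243.6496668  166.79438107] [[355.4, 234.0], [356.3, 222.9], [354.9, 241.6]] [[440.3, 242.4, 174], [431.0, 323.7, 206], [426.9, 392.6, 234]]
```

View pics/s6c.png

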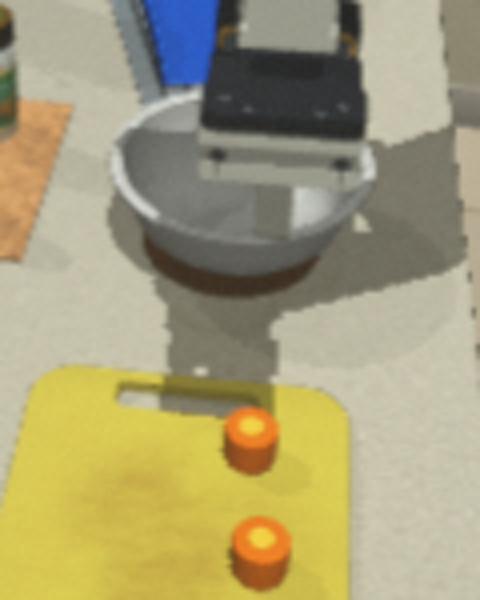

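The finger's lower edge is at crop (273,237), i.e. (358,229), while the reported TCP predicts v≈243. The real tip is therefore about 36 mm higher than reported, and perhaps 5 mm lower in x. The carrots are untouched, so I'll go lower with force checks.

Call:
arm_command([
  [5.5,0.2,0,5,0,0,0],
  [5.5,0,0,5,0,0,0],
  [5.5,0,0,4,0,0,0],
  [5.5,0,0,2,0,0,0],
  [5.5,0,0,1.5,0,0,0],
  [5.5,0,0,0,0,0,0],
  [5.5,0,0,0,0,0,0],
])

```text
time_s: 17.38
position: [442.3, 243.2, -17.0]
ee_rot: [-180.0, -0.1, 0.1]
ft_force: [0.6, 0.6, -0.7]
grip_width: 0.591
grip_force: 0.0
```

Call:
arm_command([
  [5.5,0,0,0.5,0,0,0],
  [5.5,0,0,0.3,0,0,0],
  [5.5,0,0,0,0,0,0],
])

```text
time_s: 17.75
position: [442.0, 243.0, -24.7]
ee_rot: [-180.0, -0.0, 0.1]
ft_force: [-6.9, -3.4, 19.3]
grip_width: 0.596
grip_force: 9.7
```

Call:
arm_command([
  [5.5,0,0,-0.5,0,0,0],
  [4,0,0,0,0,0,0],
  [2.5,0,0,0,0,0,0],
  [2.5,0,0,0,0,0,0],
  [2.5,0,0,0,0,0,0],
  [2.5,0,0,0,0,0,0],
])

```text
time_s: 18.5
position: [441.6, 242.8, -21.3]
ee_rot: [180.0, 0.0, 0.1]
ft_force: [0.7, 0.1, 0.6]
grip_width: 0.344
grip_force: 12.0
```

Call:
arm_command([
  [2.5,0,0,-4,0,0,0],
  [2.5,0,0,-4,0,0,0],
  [2.5,0,0,-4,0,0,0],
  [2.5,0.85,3.8,0,0,0,0],
  [2.5,0.85,5,0,0,0,0],
  [2.5,0.85,5,0,0,0,0],
  [2.5,0.85,5,0,0,0,0],
  [2.5,0.85,5,0,0,0,0],
  [2.5,0.85,5,0,0,0,0],
  [2.5,0.85,5,0,0,0,0],
  [2.5,0.85,5,0,0,0,0],
  [2.5,0.85,5,0,0,0,0],
  [2.5,0.85,4,0,0,0,0],
  [2.5,0,2,0,0,0,0],
  [2.5,0,0,0,0,0,0],
  [2.5,0,0,4,0,0,0],
  [2.5,0,0,4,0,0,0],
  [2.5,0,0,3,0,0,0],
  [2.5,0,0,0.7,0,0,0],
])

```text
time_s: 20.88
position: [526.1, -253.4, -19.8]
ee_rot: [-179.9, 0.1, 0.1]
ft_force: [0.5, 0.2, 0.2]
grip_width: 0.344
grip_force: 12.0
```

Call:
arm_command([
  [2.5,0,0,0.5,0,0,0],
  [2.5,0,0,0,0,0,0],
  [2.5,0,0,0,0,0,0],
])

```text
time_s: 21.25
position: [527.5, -255.3, -22.2]
ee_rot: [180.0, -0.1, 0.1]
ft_force: [-0.1, -0.0, -0.0]
grip_width: 0.345
grip_force: 12.0
```

Call:
arm_command([
  [2.5,0,0,0.25,0,0,0],
  [2.5,0,0,0,0,0,0],
  [3.6,0,0,0,0,0,0],
  [4.5,0,0,0,0,0,0],
  [4.5,0,0,-3,0,0,0],
  [5.5,0,0,-5,0,0,0],
  [5.5,0,0,-4,0,0,0],
  [5.5,-1,-5.8,0,0,0,0],
  [5.5,-1,-5.8,0,0,0,0],
  [5.5,-1,-5.8,0,0,0,0],
  [5.5,-1,-5.8,0,0,0,0],
  [5.5,-1,-5.8,0,0,0,0],
  [5.5,-1,-5.8,0,0,0,0],
  [5.5,-1,-5.8,0,0,0,0],
  [5.5,-1,-5.8,0,0,0,0],
  [5.5,-1,-5.8,0,0,0,0],
  [5.5,-0.6,-5.7,0,0,0,0],
  [5.5,0,0,0,0,0,0],
  [5.5,0,0,0,0,0,0],
])

```text
time_s: 23.62
position: [430.4, 323.5, 94.1]
ee_rot: [180.0, 0.0, 0.1]
ft_force: [-0.6, -0.2, -0.1]
grip_width: 0.592
grip_force: 0.0
```

```bash
python3 - <<'E'
from h import *
s=snap('side','s7.png')
print(r.get_state()['position'],carrots('side',s,(280,260,390,370)),carrots('side',s,(310,140,390,200),19))
E
```

```text
[430.63295403 323.01750036  94.18899403] [[430.9, 323.1, 223], [427.0, 393.0, 231]] [[525.9, -256.9, 54]]
```

Call:
arm_command([
  [5.5,0,0,4,0,0,0],
  [5.5,0,0,4,0,0,0],
  [5.5,0,0,2,0,0,0],
  [5.5,0,0,1,0,0,0],
  [5.5,0,0,0.4,0,0,0],
  [5.5,0,0,0,0,0,0],
  [4,0,0,0,0,0,0],
  [2.5,0,0,0,0,0,0],
  [2.5,0,0,0,0,0,0],
  [2.5,0,0,0,0,0,0],
  [2.5,0,0,0,0,0,0],
])

```text
time_s: 25.05
position: [430.7, 323.9, -19.4]
ee_rot: [-180.0, -0.0, 0.1]
ft_force: [-1.3, -0.2, 4.2]
grip_width: 0.344
grip_force: 12.0
```

Call:
arm_command([
  [2.5,0,0,-4,0,0,0],
  [2.5,0,0,-4,0,0,0],
  [2.5,0,0,-4,0,0,0],
  [2.5,0.5,3.7,0,0,0,0],
  [2.5,0.5,5.5,0,0,0,0],
  [2.5,0.5,5.5,0,0,0,0],
  [2.5,0.5,5.5,0,0,0,0],
  [2.5,0.5,5.5,0,0,0,0],
  [2.5,0.5,5.5,0,0,0,0],
  [2.5,0.5,5.5,0,0,0,0],
  [2.5,0.5,5.5,0,0,0,0],
  [2.5,0.5,5.5,0,0,0,0],
  [2.5,0.5,5.5,0,0,0,0],
  [2.5,0.5,3.5,0,0,0,0],
  [2.5,0.4,2,0,0,0,0],
  [2.5,0,0,0,0,0,0],
  [2.5,0,0,4,0,0,0],
  [2.5,0,0,4,0,0,0],
  [2.5,0,0,3,0,0,0],
])

```text
time_s: 27.42
position: [489.7, -261.4, -11.3]
ee_rot: [-180.0, 0.0, 0.1]
ft_force: [0.3, -0.1, -0.6]
grip_width: 0.341
grip_force: 12.0
```

Call:
arm_command([
  [2.5,0,0,1,0,0,0],
  [2.5,0,0,0.3,0,0,0],
  [2.5,0,0,0,0,0,0],
])

```text
time_s: 27.8
position: [490.7, -263.2, -21.6]
ee_rot: [180.0, -0.1, 0.1]
ft_force: [-0.1, 0.5, -1.8]
grip_width: 0.341
grip_force: 12.0
```

Call:
arm_command([
  [2.5,0,0,0.2,0,0,0],
  [2.5,0,0,0,0,0,0],
  [3.6,0,0,0,0,0,0],
  [4.5,0,0,0,0,0,0],
  [4.5,0,0,-3,0,0,0],
  [5.5,0,0,-5,0,0,0],
  [5.5,0,0,-4,0,0,0],
  [5.5,-0.6,-6,0,0,0,0],
  [5.5,-0.6,-6,0,0,0,0],
  [5.5,-0.6,-6,0,0,0,0],
  [5.5,-0.6,-6,0,0,0,0],
  [5.5,-0.6,-6,0,0,0,0],
  [5.5,-0.6,-6,0,0,0,0],
  [5.5,-0.6,-6,0,0,0,0],
  [5.5,-0.6,-6,0,0,0,0],
  [5.5,-0.6,-6,0,0,0,0],
  [5.5,-0.6,-6,0,0,0,0],
  [5.5,-0.3,-5.6,0,0,0,0],
  [5.5,0,0,0,0,0,0],
  [5.5,0,0,0,0,0,0],
])

```text
time_s: 30.3
position: [426.3, 392.4, 95.0]
ee_rot: [180.0, 0.0, 0.1]
ft_force: [0.6, 0.1, -0.3]
grip_width: 0.59
grip_force: 0.0
```

```bash
python3 - <<'E'
from h import *
s=snap('side','s8.png')
print(r.get_state()['position'],carrots('side',s,(280,260,390,370)),carrots('side',s,(310,140,390,200),19))
E
```

```text
[426.53732801 392.00272661  95.1781646 ] [[426.7, 391.8, 260]] [[526.8, -251.6, 43]]
```

Call:
arm_command([
  [5.5,0,0,4,0,0,0],
  [5.5,0,0,4,0,0,0],
  [5.5,0,0,2,0,0,0],
  [5.5,0,0,1,0,0,0],
  [5.5,0,0,0.5,0,0,0],
  [5.5,0,0,0,0,0,0],
  [4,0,0,0,0,0,0],
  [2.5,0,0,0,0,0,0],
  [2.5,0,0,0,0,0,0],
  [2.5,0,0,0,0,0,0],
  [2.5,0,0,0,0,0,0],
])

```text
time_s: 31.72
position: [426.6, 392.9, -19.4]
ee_rot: [-180.0, -0.0, 0.1]
ft_force: [-1.2, -1.2, 5.5]
grip_width: 0.34
grip_force: 12.0
```

Call:
arm_command([
  [2.5,0,0,-4,0,0,0],
  [2.5,0,0,-4,0,0,0],
  [2.5,0,0,-4,0,0,0],
  [2.5,0.3,3.6,0,0,0,0],
  [2.5,0.2,6,0,0,0,0],
  [2.5,0.2,6,0,0,0,0],
  [2.5,0.2,6,0,0,0,0],
  [2.5,0.2,6,0,0,0,0],
  [2.5,0.2,6,0,0,0,0],
  [2.5,0.2,6,0,0,0,0],
  [2.5,0.2,6,0,0,0,0],
  [2.5,0.2,6,0,0,0,0],
  [2.5,0.2,6,0,0,0,0],
  [2.5,0.2,4,0,0,0,0],
  [2.5,0.2,3,0,0,0,0],
  [2.5,0.2,2,0,0,0,0],
  [2.5,0,0,0,0,0,0],
  [2.5,0,0,0,0,0,0],
])

```text
time_s: 33.98
position: [454.1, -272.4, 100.2]
ee_rot: [-180.0, 0.0, 0.1]
ft_force: [-0.9, -1.3, 0.1]
grip_width: 0.338
grip_force: 12.0
```

```bash
python3 - <<'E'
from h import *
s=snap('side','s9.png')
print(r.get_state()['position'],r.get_state()['grip_width']*93,carrots('side',s,(280,260,390,370)))
cv2.imwrite('pics/s9c.png',cv2.resize(s[100:240,230:410],None,fx=4,fy=4,interpolation=2)[:,:,::-1])
E
```

```text
[ 454.15596082 -272.32651663  100.28870478] 31.832556518552856 []
```

View pics/s9c.png

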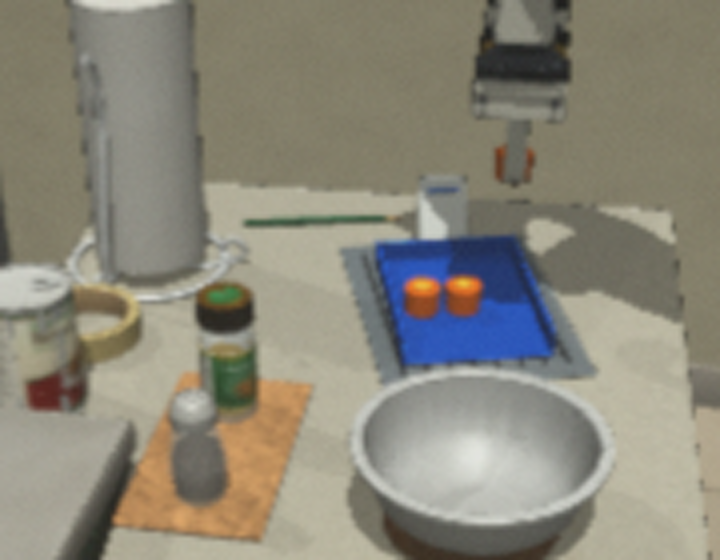

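All is well: A and B stand in the tray (crop 422,297 and 463,297), the handle is clear at (442,210), and jar and shaker are upright. Now I'll place C and move to above the handle, tilted to match it.

Call:
arm_command([
  [2.5,0,0,4,0,0,0],
  [2.5,0,0,4,0,0,0],
  [2.5,0,0,3,0,0,0],
  [2.5,0,0,1,0,0,0],
  [2.5,0,0,0.4,0,0,0],
  [2.5,0,0,0,0,0,0],
  [2.5,0,0,0,0,0,0],
  [3.6,0,0,0,0,0,0],
  [4.5,0,0,0,0,0,0],
  [4.5,0,0,-3,0,0,0],
  [4.5,0,0,-5,0,0,0],
  [4.5,0,0,-6,0,0,0],
  [4.5,0,0,-2,0,0,0],
  [3.5,2.3,4.1,0,0,0,0],
  [3.5,2.3,4.1,0,0,0,0],
  [3.5,2.3,4.1,0,0,0,0],
  [3.5,0,0,0,0,0,-7],
  [3.5,0,0,0,0,0,-7],
  [3.5,0,0,0,0,0,0],
])

```text
time_s: 36.4
position: [523.0, -396.1, 135.3]
ee_rot: [-179.9, 0.0, 14.0]
ft_force: [0.2, 0.2, 1.6]
grip_width: 0.379
grip_force: 0.0
```

Call:
arm_command([
  [3.5,0,0,0,8,0,0],
  [3.5,0,0,0,8.5,0,0],
  [3.5,0,0,0,8.5,0,0],
  [3.5,0,0,0,0,0,0],
  [3.5,0,0,0,0,0,0],
])

```text
time_s: 37.02
position: [523.2, -396.1, 136.1]
ee_rot: [-155.1, 0.0, 14.0]
ft_force: [0.6, 1.1, 0.0]
grip_width: 0.382
grip_force: 0.0
```

```bash
python3 - <<'E'
from h import *
s=snap('side','s10.png'); t=snap('top','t10.png')
st=r.get_state();p=st['position'];M=R.from_euler('xyz',st['ee_rot'],degrees=True).as_matrix()
print(p,st['ee_rot'],M.round(3).tolist())
a=p-35*M[:,2];b=p+[0,0,35]
print('tool',a,proj('side',[a]),proj('top',[a]),'world',b,proj('side',[b]),proj('top',[b]))
print(carrots('side',s,(310,140,390,200),19))
cv2.imwrite('pics/s10c.png',np.hstack([cv2.resize(s[100:200,300:400],None,fx=4,fy=4,interpolation=2),cv2.resize(t[170:270,370:470],None,fx=4,fy=4,interpolation=2)])[:,:,::-1])
E
```

```text
[ 523.38387173 -395.62503152  137.22829864] [-1.55153302e+02 -2.09162593e-02  1.40441640e+01] [[0.97, 0.22, -0.102], [0.243, -0.88, 0.408], [0.0, -0.42, -0.907]]
tool [ 526.94149821 -409.89495957  168.98853238] [[339.82983994 117.1240778 ]] [[470.98923448 213.2623659 ]] world [ 523.38387173 -395.62503152  172.22829864] [[340.53477771 117.7932638 ]] [[466.20991177 214.40230432]]
[[539.5, -276.9, 54], [491.1, -267.4, 56], [453.8, -278.6, 54]]
```

View pics/s10c.png

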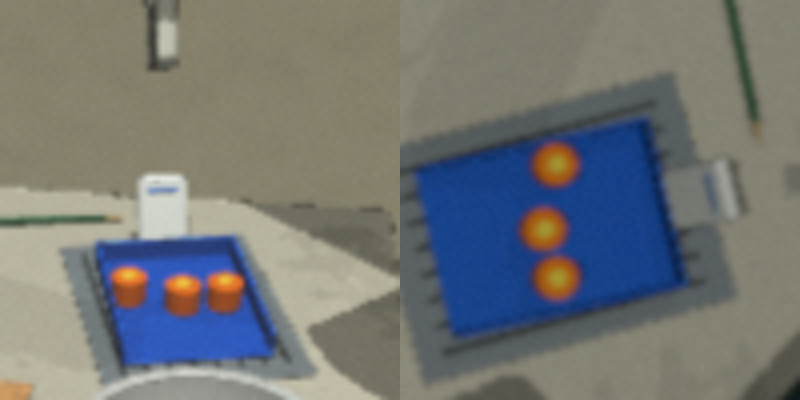

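All three carrots are in the tray, at left crop (130,287), (182,293) and (225,290); one was nudged aside but is still on it. The handle is at (163,205), and the front finger's tip is at side ≈(340.7,117) and top ≈(466+,215). I'll test where the real tip is against those.

```bash
python3 - <<'E'
from h import *
s=cv2.imread('pics/s10.png',0);t=cv2.imread('pics/t10.png',0)
print('side col 338..344 rows 96..120');print(s[96:121:1,334:348])
print('top rows');print(t[206:224,462:484])
st=r.get_state();p=st['position'];M=R.from_euler('xyz',st['ee_rot'],degrees=True).as_matrix();X,Y,Z=M.T
for nm,a in(('tool35',p-35*Z),('world35',p+[0,0,35])):
    for w in (17.5,35): print(nm,w,proj('side',[a-w*Y]).round(1),proj('top',[a-w*Y,a-w*Y-40*Z]).round(1).tolist())
E
```

```text
side col 338..344 rows 96..120
[[ 97  85  91 112 103 108 120 120 121 123 122 125 127 126]
 [119 103  89 112 105 110 120 117 119 116 111 123 126 126]
 [123 106  89 112 109 110 118 118 116 105  95 121 127 127]
 [122 105  86 114 106 105 117 120 118 102  94 123 125 127]
 [122 105  83 103  93 100 115 120 116 105  92 122 125 129]
 [125 113  90  81  74  98 117 118 117 103  95 123 126 126]
 [128 124 109  69  66  97 115 118 118 101  97 122 126 126]
 [126 123 108  65  65  98 122 123 118 107 103 123 127 126]
 [129 126 109  70  65 100 130 142 125 115 110 125 126 124]
 [128 126 112  78  72 119 161 170 152 141 128 126 127 126]
 [128 126 113  78  78 139 182 188 185 169 136 127 125 128]
 [125 125 111  74  75 138 184 188 186 174 139 128 127 126]
 [126 126 111  73  70 133 183 189 188 174 143 129 129 128]
 [127 125 109  73  71 137 183 191 188 173 142 128 126 127]
 [128 125 107  73  72 140 187 188 188 172 141 126 127 128]
 [126 125 112  76  70 136 187 188 189 172 139 127 127 128]
 [126 124 117  85  68 132 186 188 187 171 139 126 128 128]
 [124 125 116  83  65 124 173 174 169 155 132 128 124 125]
 [127 1
[... 1632 characters left out ...]
31 128 127 122 122 123 125 126 125 126 123 117 110 108 110 109 108
  109  97  65  32]
 [128 130 130 130 128 128 129 128 127 128 127 125 118 112 109 108 111 111
  108 102  77  43]
 [130 129 132 130 131 129 128 127 129 129 129 127 118 112 111 109 110 108
  109 105  91  56]
 [128 129 129 128 128 127 128 127 129 128 127 125 121 114 111 109 108 109
  108 109  95  63]
 [128 129 129 127 128 127 127 127 128 128 129 126 124 116 111 108 105 100
  100 106  96  63]]
tool35 17.5 [[340.6 116.8]] [[466.4, 214.4], [477.7, 212.2]]
tool35 35 [[341.5 116.5]] [[461.6, 215.6], [472.9, 213.4]]
world35 17.5 [[341.4 117.5]] [[461.5, 215.6], [472.7, 213.4]]
world35 35 [[342.2 117.2]] [[456.7, 216.8], [467.9, 214.6]]
```

Call:
arm_command([
  [3.8,0,1.1,2.4,0,0,0],
  [3.8,0,1.1,2.4,0,0,0],
  [3.8,0,0,2,0,0,0],
  [3.8,0,0,2,0,0,0],
  [3.8,0,0,2,0,0,0],
  [3.8,0,0,0,0,0,0],
  [3.8,0,0,0,0,0,0],
])

```text
time_s: 38.0
position: [517.2, -371.5, 29.8]
ee_rot: [-155.0, -0.0, 14.1]
ft_force: [0.4, -0.5, 0.5]
grip_width: 0.405
grip_force: 0.0
```

```bash
python3 - <<'E'
from h import *
s=snap('side','s11.png'); t=snap('top','t11.png')
print(r.get_state()['position'],r.get_state()['ft_force'])
cv2.imwrite('pics/s11c.png',np.hstack([cv2.resize(s[110:190,310:390],None,fx=5,fy=5,interpolation=2),cv2.resize(t[180:260,410:490],None,fx=5,fy=5,interpolation=2)])[:,:,::-1])
E
```

```text
[ 517.28636677 -371.72220868   29.89312471] [ 0.11233642 -0.48546906  0.78404247]
```

View pics/s11c.png

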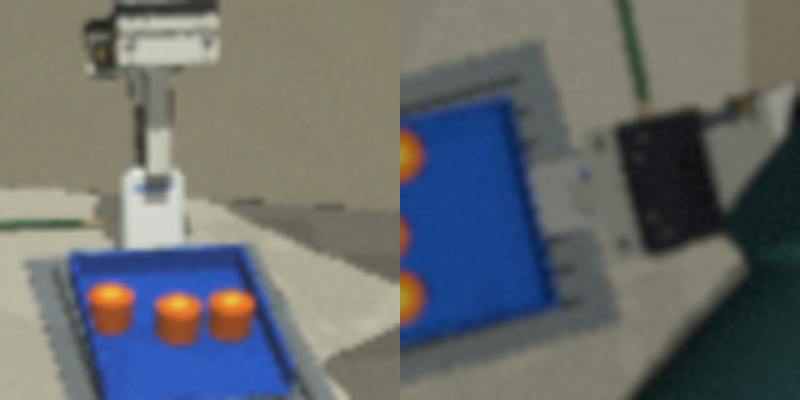

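The front finger is in front of the handle's top (left crop 155,175), so the fingers straddle it. I'll go down the last 19 mm and grip.

Call:
arm_command([
  [3.8,0,0,1,0,0,0],
  [3.8,0,0,0.9,0,0,0],
  [3.8,0,0,0,0,0,0],
  [2.5,0,0,0,0,0,0],
  [1.8,0,0,0,0,0,0],
  [1.4,0,0,0,0,0,0],
  [0.8,0,0,0,0,0,0],
  [0.8,0,0,0,0,0,0],
  [0.8,0,0,0,0,0,0],
], force=45)

```text
time_s: 39.22
position: [515.0, -362.5, 12.8]
ee_rot: [-154.9, -0.0, 14.1]
ft_force: [-2.8, 7.2, 9.1]
grip_width: 0.13
grip_force: 44.8
```

```bash
cat > plan.py <<'E'
from h import *
st=r.get_state();p0=st['position'];M0=R.from_euler('xyz',st['ee_rot'],degrees=True).as_matrix()
th=np.radians(104);f=np.array([np.cos(th),np.sin(th),0]);z=np.array([0,0,1.])
T0=np.c_[f,np.cross(z,f),z];o0=np.array([493,-274,3.])
def pose(lip,tilt):
    T=T0@R.from_euler('y',tilt,degrees=True).as_matrix()
    o=lip-T@[90,0,3]; return o+T@(T0.T@(p0-o0)), T@T0.T@M0
lip0=o0+90*f+3*z
B=np.array([461,27,0]);L=B-40*f
E
python3 - <<'E'
from plan import *
W=[(lip0,0),(lip0+[0,0,110],0),(L+[0,0,116],0)]+[(L+[0,0,116-(a/6)*2],a) for a in range(8,57,8)]
q=[pose(*w) for w in W]
for (a,A),(b,C),w in zip(q,q[1:],W[1:]):
    print(w[1],'shift cm',(A.T@(b-a)/10).round(2),'turn',np.degrees(R.from_matrix(A.T@C).as_rotvec()).round(1),'pos',b.round(0),'lip',w[0].round(0))
E
```

```text
0 shift cm [ 0.   -4.67 -9.96] turn [0. 0. 0.] pos [ 515. -363.  123.] lip [ 471. -187.  116.]
0 shift cm [  4.2  -15.37   7.21] turn [0. 0. 0.] pos [ 514. -188.  123.] lip [471. -12. 116.]
8 shift cm [ 0.   -1.2  -1.92] turn [-8. -0.  0.] pos [ 514. -185.  145.] lip [471. -12. 113.]
16 shift cm [ 0.   -1.24 -1.91] turn [-8. -0.  0.] pos [ 512. -179.  167.] lip [471. -12. 111.]
24 shift cm [ 0.   -1.27 -1.9 ] turn [-8. -0.  0.] pos [ 510. -170.  188.] lip [471. -12. 108.]
32 shift cm [ 0.   -1.31 -1.9 ] turn [-8. -0.  0.] pos [ 507. -157.  207.] lip [471. -12. 105.]
40 shift cm [ 0.   -1.35 -1.9 ] turn [-8. -0.  0.] pos [ 503. -142.  224.] lip [471. -12. 103.]
48 shift cm [ 0.   -1.38 -1.9 ] turn [-8. -0.  0.] pos [ 499. -125.  239.] lip [471. -12. 100.]
56 shift cm [ 0.   -1.42 -1.92] turn [-8. -0.  0.] pos [ 494. -105.  251.] lip [471. -12.  97.]
```

Call:
arm_command([
  [0.8,0,-0.4,-0.9,0,0,0],
  [0.8,0,-0.9,-1.9,0,0,0],
  [0.8,0,-1.1,-2.4,0,0,0],
  [0.8,0,-1.2,-2.5,0,0,0],
  [0.8,0,-1.1,-2.3,0,0,0],
  [0.8,0,0,0,0,0,0],
  [0.8,0,0,0,0,0,0],
])

```text
time_s: 40.1
position: [514.7, -363.1, 121.8]
ee_rot: [-155.0, 0.0, 14.0]
ft_force: [-0.1, 0.1, -2.5]
grip_width: 0.124
grip_force: 45.0
```

```bash
python3 - <<'E'
from h import *
s=snap('side','s12.png'); t=snap('top','t12.png')
b=rect(mask(t,(100,130,40),(125,255,255),(330,150,480,290)));print([onz('top',q,125)[:2].round().tolist() for q in b])
print(carrots('side',s,(290,90,400,200),130),carrots('top',t,(330,150,480,290),130))
b=rect(mask(s,(100,130,40),(125,255,255),(290,80,400,230)));print(b.round().tolist(),proj('side',[(534.,-171,113),(408,-202,113),(534,-171,135),(408,-202,135)]).round().tolist())
print(r.get_state()['position'])
E
```

```text
[[535.0, -168.0], [581.0, -347.0], [451.0, -378.0], [406.0, -200.0]]
[[538.5, -274.1, 58], [490.1, -264.5, 60], [454.2, -276.5, 68]] [[539.2, -275.1, 72], [490.3, -266.5, 75], [454.5, -276.3, 73]]
[[325.0, 133.0], [369.0, 131.0], [370.0, 160.0], [326.0, 162.0]] [[331.0, 162.0], [371.0, 160.0], [331.0, 156.0], [372.0, 154.0]]
[ 514.55397108 -362.85243638  121.16623658]
```

The tray is lifted level with all three pieces aboard. Next I'll move it over the bowl and tip.

Call:
arm_command([
  [0.8,0.4,-1.5,0.7,0,0,0],
  [0.8,0.7,-2.5,1.2,0,0,0],
  [0.8,0.8,-2.8,1.3,0,0,0],
  [0.8,0.8,-2.8,1.3,0,0,0],
  [0.8,0.7,-2.5,1.2,0,0,0],
  [0.8,0.5,-2,0.9,0,0,0],
  [0.8,0.3,-1.3,0.6,0,0,0],
  [0.8,0,0,0,0,0,0],
  [0.8,0,0,0,0,0,0],
])

```text
time_s: 41.32
position: [514.4, -188.5, 122.1]
ee_rot: [-155.0, 0.0, 14.0]
ft_force: [-0.4, -0.3, -1.7]
grip_width: 0.125
grip_force: 45.0
```

Call:
arm_command([
  [0.8,0,-1.2,-1.9,-8,0,0],
  [0.8,0,-1.2,-1.9,-8,0,0],
  [0.8,0,-1.3,-1.9,-8,0,0],
  [0.8,0,-1.3,-1.9,-8,0,0],
  [0.8,0,-0.7,-1,-4,0,0],
  [0.8,0,-0.7,-0.9,-4,0,0],
  [0.8,0,-0.7,-1,-4,0,0],
  [0.8,0,-0.7,-0.9,-4,0,0],
  [0.8,0,0,0,0,0,0],
  [0.8,0,0,0,0,0,0],
  [0.8,0,0,0,0,0,0],
  [0.8,0,0,0,0,0,0],
  [0.8,0,0,0,0,0,0],
])

```text
time_s: 42.95
position: [498.1, -123.3, 236.7]
ee_rot: [157.0, 0.0, 14.0]
ft_force: [0.6, 0.3, -1.6]
grip_width: 0.126
grip_force: 45.0
```

```bash
python3 - <<'E'
from h import *
s=snap('side','s13.png'); t=snap('top','t13.png')
for n,im in(('side',s),('top',t)): print(n,[(a,c.round().tolist()) for a,c,b in blobs(mask(im,(3,150,80),(19,255,255),(265,100,480,290)),15)])
E
```

```text
side [(194, [353.0, 222.0])]
top [(21, [349.0, 158.0])]
```

Call:
arm_command([
  [0.8,0,-1.4,-1.9,-8,0,0],
  [0.8,0,0,0,0,0,0],
  [0.8,0,0,0,0,0,0],
  [0.8,0,0,0,0,0,0],
  [0.8,0,1.4,1.9,8,0,0],
  [0.8,0,1.4,1.9,8,0,0],
  [0.8,0,1.4,1.9,8,0,0],
  [0.8,0,1.3,1.9,8,0,0],
  [0.8,0,1.3,1.9,8,0,0],
  [0.8,0,1.2,1.9,8,0,0],
  [0.8,0,1.2,1.9,8,0,0],
  [0.8,0,0,0,0,0,0],
])

```text
time_s: 44.55
position: [517.2, -205.8, 130.6]
ee_rot: [-154.7, 0.2, 13.8]
ft_force: [-0.0, -0.4, -2.1]
grip_width: 0.126
grip_force: 45.0
```

Call:
arm_command([
  [0.8,-0.4,1.5,-0.7,0,0,0],
  [0.8,-0.7,2.5,-1.2,0,0,0],
  [0.8,-0.8,2.8,-1.3,0,0,0],
  [0.8,-0.8,2.8,-1.3,0,0,0],
  [0.8,-0.7,2.5,-1.2,0,0,0],
  [0.8,-0.5,2,-0.9,0,0,0],
  [0.8,-0.3,1.3,-0.6,0,0,0],
  [0.8,0,0,0,0,0,0],
  [0.8,0,0,0,0,0,0],
])

```text
time_s: 45.68
position: [518.9, -378.0, 134.8]
ee_rot: [-155.0, -0.0, 14.1]
ft_force: [-0.2, 0.3, -2.2]
grip_width: 0.127
grip_force: 45.0
```

```bash
python3 - <<'E'
from h import *
s=snap('side','s14.png'); t=snap('top','t14.png')
for n,im in(('side',s),('top',t)): print(n,[(a,c.round().tolist(),b.tolist()) for a,c,b in blobs(mask(im,(3,150,80),(19,255,255),(265,100,480,290)),15)])
print(r.get_state()['position'],r.get_state()['ee_rot'])
A=cv2.resize(s[100:240,200:400],(800,560),interpolation=2)[:,:450*1]
B=cv2.resize(t[190:280,260:350],(340,340),interpolation=2)
C=np.zeros((560,800,3),np.uint8);C[:,:455]=cv2.resize(s[100:240,270:384],(455,560),interpolation=2);C[:340,460:]=B;C[345:,460:]=cv2.resize(t[140:280,370:470],(340,215))
cv2.imwrite('pics/c14.png',C[:,:,::-1])
E
```

```text
side [(195, [353.0, 222.0], [344, 213, 22, 15])]
top [(21, [349.0, 158.0], [342, 156, 14, 6]), (178, [305.0, 240.0], [297, 230, 17, 21]), (70, [317.0, 235.0], [311, 231, 12, 10])]
[ 518.90500897 -377.91752713  134.69914232] [-1.55023283e+02 -1.17406761e-02  1.40937411e+01]
```

View pics/c14.png

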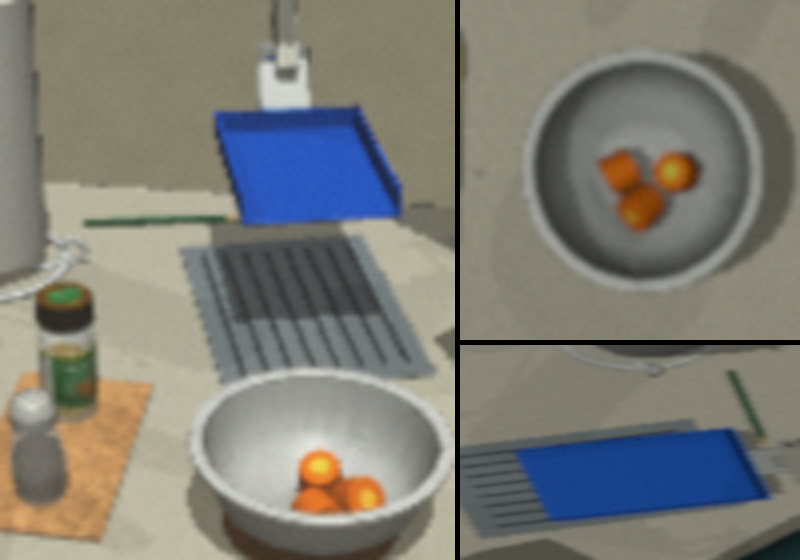

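All three carrots lie in the bowl (right crop 620,170; 675,172; 640,207), the tray is empty, and jar and shaker stand. I'll set the tray back on its mat.

Call:
arm_command([
  [0.8,0,0.6,1.9,0,0,0],
  [0.8,0,0.7,2.4,0,0,0],
  [0.8,0,0.8,2.4,0,0,0],
  [0.8,0,0.7,2.2,0,0,0],
  [0.8,0,0.4,1.2,0,0,0],
  [0.8,0,0.3,0.8,0,0,0],
  [0.8,0,0.1,0.4,0,0,0],
  [0.8,0,0,0,0,0,0],
  [0.8,0,0,0,0,0,0],
])

```text
time_s: 46.9
position: [515.3, -364.1, 17.3]
ee_rot: [-155.0, -0.0, 14.1]
ft_force: [0.4, 0.5, -2.7]
grip_width: 0.124
grip_force: 45.0
```

Call:
arm_command([
  [0.8,0,0.1,0.2,0,0,0],
  [0.8,0,0.1,0.15,0,0,0],
  [0.8,0,0,0,0,0,0],
  [0.8,0,0,0,0,0,0],
])

```text
time_s: 47.4
position: [515.3, -364.3, 13.2]
ee_rot: [-155.0, -0.0, 14.1]
ft_force: [0.4, -0.1, 5.3]
grip_width: 0.124
grip_force: 45.0
```

Contact (5 N). Now I'll release and retreat along the handle.

Call:
arm_command([
  [1.6,0,0,0,0,0,0],
  [2.4,0,0,0,0,0,0],
  [3.2,0,0,0,0,0,0],
  [3.2,0,0,0,0,0,0],
  [3.2,0,0,-2,0,0,0],
  [3.2,0,0,-3,0,0,0],
  [3.2,0,0,-4,0,0,0],
  [3.2,0,0,-4,0,0,0],
  [3.2,0,0,-3,0,0,0],
  [3.2,0,0,0,0,0,0],
  [3.2,0,0,0,0,0,0],
])

```text
time_s: 48.78
position: [531.4, -429.7, 157.3]
ee_rot: [-155.0, 0.0, 14.0]
ft_force: [0.4, -0.3, -0.5]
grip_width: 0.343
grip_force: 0.0
```

```bash
python3 - <<'E'
from h import *
t=snap('top','t15.png');s=snap('side','s15.png')
b=rect(mask(t,(100,130,40),(125,255,255),(350,170,470,270)));P=np.array([onz('top',q,6)[:2] for q in b]);print('tray',P.round().tolist(),P.mean(0))
print([(a,c.round().tolist()) for a,c,b in blobs(mask(t,(3,150,80),(19,255,255),(265,195,360,290)),15)])
b0=rect(mask(cv2.imread('pics/s11.png')[:,:,::-1].copy(),(100,130,40),(125,255,255),(300,140,400,230)));b1=rect(mask(s,(100,130,40),(125,255,255),(300,140,400,230)));print(b0.round(1).tolist(),b1.round(1).tolist())
for n in ('s14','s15'):
  im=cv2.imread('pics/%s.png'%n);print(n,np.abs(im[150:240,230:310].astype(int)-cv2.imread('pics/s12.png')[150:240,230:310]).mean().round(2))
print(r.get_state()['position'],r.get_state()['grip_force'])
E
```

```text
tray [[536.0, -171.0], [583.0, -353.0], [450.0, -384.0], [405.0, -203.0]] [ 493.47223458 -277.72716951]
[(180, [305.0, 240.0]), (68, [317.0, 235.0])]
[[323.79998779296875, 160.5], [366.6000061035156, 158.0], [368.3999938964844, 188.39999389648438], [325.6000061035156, 191.0]] [[323.79998779296875, 160.3000030517578], [366.5, 157.60000610351562], [368.3999938964844, 187.89999389648438], [325.70001220703125, 190.5]]
s14 1.29
s15 1.63
[ 531.30565626 -429.32751968  156.78069737] 0.0
```

The tray lies within 3 mm of the mat's centre, matching its starting outline. The carrots are in the bowl and the fingers are clear, so I'm handing in.

```bash
python3 -c "
from bench import r
print(r.job_done())"
```

```text
the job is handed in; nothing more can be done
None
```

I handed the job in at about 49 s on the robot's clock, and it returned no verdict: the last pictures show jar and shaker upright on the cork, all three carrots in the bowl, and the empty tray back about 3 mm from its mat's centre.

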